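Press the pliers home in their foam pocket

ROBOT

A 6-joint arm with a two-finger parallel gripper is mounted at the origin on the work surface; the furniture and walls round the work are solid. World frame = base frame: x ahead of the robot, y to its left, z up, the work surface at z = 0. Lengths are in m, angles in rad, forces in N, time in s.
With the tool pointing down it reaches from about 0.375 to 0.9 m from the base axis. Payload 3.1 kg.
Tool frame: the origin (TCP) lies at the very end of the fingers, on their centre line; the grasp point (between the pads) lies 19 mm behind it (hold_point_z is the distance from the TCP to the grasp point, in m); z points along the fingers, x is the direction in which the jaws open and shut, and the axes are right-handed (so a half turn about z gives the same grasp; the last joint's range is limited). The gripper opens to 87 mm and grips with 3 to 60 N. Pads are 19 mm wide; open, the fingers measure 117 mm over their backs; the gripper's body (75 mm by 190 mm) begins 51 mm behind the grasp point.
Start: joints at [-1.381, 0.527, 1.433, -0, 1.181, -0.178], TCP at [0.225, -0.583, 0.223] pointing down, gripper open.
Joint ranges: [-3.08, 3.08], [-0.75, 2.2], [0.22, 2.44], [-1.43, 4.57], [0, 2.65], [-2.85, 2.85]. Speed limits (rad/s): [2.79, 2.79, 3.14, 3.14, 3.14, 3.14].

INTERFACE

Orientations are given as a unit quaternion [x, y, z, w].
In Python, from rig import * gives the robot as it stands.
- The arm moves only by the tool carry_out, never from a script. Its argument "deltas" is a list of rows, each a list of 7 numbers: the closure, from -1 (fully open) to 1 (shut), then the shift along the tool's x, y, z in units of 25 mm (1.0 is 25 mm), then the turn, a rotation vector about the tool's x, y, z in degrees. In form: [[jaw, x, y, z, rx, ry, rz], ...]. A call has 1 to 8 rows; each row is the pose to reach, as a shift and turn from the pose commanded when the call began, along the tool's axes at that moment; what a row does not reach only later rows make up. A row lasts 1/10 s, in which the tool goes at most 50 mm and 8.59 degrees, less where a joint would pass 70% of its speed; a pose out of reach is approached as far as the arm can. A call with a gripper value outside its range is refused whole. The fingers move at their own pace and stop on an object; "force" is the grip in N (left out, the last holds). Time passes only in rows, so rows that repeat a pose let the fingers close. It gives the time, the measured TCP pose, the force and the opening at its end, in the units of the state.
- get_obs(): the state, without advancing time (a new reading comes with each control period).
- camera(name): name is "scene" or "top" or "wrist"; returns (picture, depth): 480x640x3 uint8, red, green, blue; 480x640 float32, m along the optical axis (not along the pixel's ray), 0 where there is no reading.
- camera_info(name): a dict with "mtx" (3x3 intrinsics, pixels), "origin" and "rotation" of the camera in the world. Camera axes: x right, y down, z forward; pixel columns grow to the right and rows downward; lengths in m; the calibration is good to about 2 mm. A picture is of the moment at which its call begins: read the wrist's pose just before it. camera_info takes no time and is no camera call; for the wrist camera it gives the pose at the moment of the call.
- hand_in(): hands the job in, once; it reports no verdict.
Trained networks look in the newest picture that a camera, given by its name, has taken for a name from the list of things; names that differ only in an ending like _2 or _b are one class to them, and where a whole thing is asked for, a point or a joint stands for the part that bears it (a point fixed in the world has none). Each returns a list of dicts, best first, with "score" (0 to 1); they miss things now and then, are a little off and sometimes report something else, mostly with a low value. They report only what shows in the picture. A call takes as long as a camera call. They do not tell look-alikes from the thing itself.
- spot_in(camera, target): "pixel" ([row, column] in pixels, amid what is visible of it).
The state is a dict: "time": time; "q": joint angles; "joint_velocities": joint speeds; "joint_torque": joint torques, N m; "position": TCP position; "tool_rot": TCP orientation; "ft_force": force on the tool from outside, world axes, zero at the start; "moment": the same for the moment, N m; "grip_width": finger opening in m.
Only numpy, scipy, OpenCV 4.12 (cv2) and the standard library are available. Lean on these libraries where they do the work, as an engineer would, in place of code of your own. Each camera call takes 0.05 s, during which the arm holds its last target.

TASK

Put the pliers away in their own pocket of the foam tool insert that lies in the tray: the pocket has the outline of the pliers, so the jaws must point to its narrow end. The foam pinches them, so press them down until they lie flat on the pocket's floor, fully home, then let go and draw clear; do not disturb the tape measure or the jar that stand beside the tray.

Things in the scene. Friction and masses are not known exactly. Their poses are not given: they have to be found in the camera images.
- pliers_center (a point): Centre (mid length, half-way up, 6.5 mm above the underside) of the only pliers on the bench: 187 x 60 x 13 mm, about 0.16 kg, lying flat left or right of the tray. y along the tool: jaws to -y, grips to +y; x across; z up. Grasp across x from above, here, where both grips together are 44 mm wide (33 at y=-20 mm, 52 at y=+20) with a 7 mm gap between them. Centre of mass 20 mm to +y.
- pliers_nose (a point): Tip of the pliers' jaws, 93 mm to -y of their centre, on the centre line, half-way up. The jaws taper from 22 mm wide at y = -36 mm to 8 mm at the tip; the grips spread to 60 mm at y = +76 mm. The outline is symmetric about the centre line.
- pocket (a point): Where the centre of the pliers must come when fully home, their axes parallel to this one's (y: narrow jaw end of the pocket to -y, wide grip end to +y; z up). The pocket is 10 mm deep: its floor is 6.5 mm below this point, the foam's upper face 3.5 mm above, so the seated pliers stand 3 mm proud. It is 2.5 to 3.5 mm wider than the pliers each side, with 2 mm bevels at the mouth.
- pocket_nose (a point): Where the tip of the jaws must come: on the pocket's centre line, 93 mm to -y of pocket, same height.
- notch (a point): Floor of the finger notch that crosses the pocket, 6.5 mm below pocket. As deep as the pocket, it reaches 48 mm to each side (x) and 17 mm to each end (y), so fingers can go down with the pliers and then open only a little. Springy foam lips beside it pinch the grips from about 6 mm above the floor; the last millimetres need a push of about 5 to 10 N here.
- foam: Dark foam insert, fixed, 184 (x) x 224 (y) x 24 mm, origin at the centre of its underside, lying level on the tray's floor. Pliers pocket along y, 32 mm to -x of the centre; in the other pocket, 51 mm to +x, lies a hand-held counter (45 x 146 mm, fixed), which stands 8 mm above the foam.
- packing_tray: White tray, fixed, 600 x 400 mm, origin at the centre of its underside; floor 3 mm thick, upright rims 55 mm high above the bench: the near one 0.30 m in front of the origin (towards the robot), the side ones 0.20 m to the left and right.
- tape_measure: Tape measure, 66 x 74 x 36 mm, loose, origin at the centre of its underside; a bystander on the bench on the side of the tray where the pliers are not. Leave it alone.
- jar: White round jar with a red lid, 47 mm across, 76 mm high, loose, standing on the bench to the right of the tray, origin at the centre of its underside. Leave it alone.
Things that resemble listed ones, but are neither listed nor needed, are in the scene too. Of the things that look like the part that bears pliers_center, take the one that is farthest from the robot's base at the start.

How it is judged:
At the end, for the whole second after the job is handed in: The pliers lie in their pocket, jaws in its narrow end: their centre within 5 mm of pocket in plan and 2.5 mm in height, the tip of the jaws within 7 mm of pocket_nose in plan and 3.5 mm in height, flat to 0.04 rad, at rest (slower than 20 mm/s) (horizontal distance between pliers_center and pocket below 0.005 m and horizontal distance between pliers_nose and pocket_nose below 0.007 m and z of pliers_center in the frame of pocket between -0.0025 and 0.0025 m and z of pliers_nose in the frame of pocket_nose between -0.0035 and 0.0035 m and angle between pliers_center's own z axis and vertical below 0.04 rad and linear speed of pliers below 0.02 m/s); the robot touches nothing.
It fails at once if the tape measure is moved more than 30 mm (distance of tape_measure from where it was at the start of the episode above 0.03 m).
It fails at once if the jar is moved more than 30 mm (distance of jar from where it was at the start of the episode above 0.03 m).
It also fails if it takes over 43 s, if anything falls off the work surface, if the arm or the gripper's body presses on something with over 40 N, if the wrist force passes 120 N, or if a joint passes its speed limit or range.

## Working session

There is one attempt and no reset: what is moved stays moved. The work goes in short steps, Python scripts to look and compute and a tool call to move; the robot and the scene stay as the last step left them, time stands still between calls to the robot, and variables do not carry over. Pictures are saved under pics/ and viewed, and the job is handed in when it is done.

Besides the shell and the picture viewer there is one more tool, called after ">>>" in YAML: its name, and indented under it one key for each argument. carry_out: Moves the arm, as the interface text tells. Its arguments: {"type":"object","properties":{"deltas":{"type":"array"},"force":{"type":"number"}},"required":["deltas"]}

```bash
mkdir -p pics; ls
cat > h.py <<'E'
from rig import *
import numpy as np, cv2
def save(n,im,s=1): cv2.imwrite('pics/'+n+'.png',cv2.cvtColor(im,cv2.COLOR_RGB2BGR))
def pt(info,d,r,c):
    K=np.array(info['mtx']);z=d
    p=np.array([(c-K[0,2])/K[0,0]*z,(r-K[1,2])/K[1,1]*z,z])
    return np.array(info['rotation'])@p+np.array(info['origin'])
def ray(info,r,c,h):
    K=np.array(info['mtx']);v=np.array(info['rotation'])@np.array([(c-K[0,2])/K[0,0],(r-K[1,2])/K[1,1],1])
    o=np.array(info['origin']);return o+v*(h-o[2])/v[2]
E
python3 - <<'E'
from h import *
o=get_obs();print(o)
for n in ['top','scene']:
    im,d=camera(n);save(n+'0',im);np.savez(n+'0.npz',im=im,d=d)
    i=camera_info(n);print(n,i)
    for t in ['pliers_center','foam','jar','tape_measure']:
        print(t,[(np.round(x['pixel']),round(x['score'],2)) for x in spot_in(n,t)])
E
```

```text
pics
{'time': 0.0, 'q': array([-1.38149553e+00,  5.28476926e-01,  1.43390338e+00, -1.91231784e-05,
        1.18137238e+00, -1.78500486e-01]), 'joint_velocities': array([-0.00112571,  0.001237  ,  0.00069058, -0.00147993, -0.00226547,
       -0.00042887]), 'joint_torque': array([-3.25058609e-04, -4.40040457e+01, -1.76592833e+01,  6.32218458e-02,
        5.83173323e-02, -1.79068857e-04]), 'position': array([ 0.22461064, -0.58246432,  0.22156467]), 'tool_rot': array([ 8.24490705e-01, -5.65874466e-01, -7.74015004e-04, -7.53263054e-04]), 'ft_force': array([-0.70984396, -0.54748025, -0.64731338]), 'moment': array([ 0.00428156, -0.04103634,  0.06045187]), 'grip_width': 0.08677758955533163}
top {'mtx': array([[543.9575053 ,   0.        , 316.3164194 ],
       [  0.        , 543.9575053 , 240.78051228],
       [  0.        ,   0.        ,   1.        ]]), 'origin': array([ 0.36982048, -0.04238536,  1.27392939]), 'rotation': array([-0.70268912,  0.70809776, -0.04161054,  0.05562478])}
pliers_center [(array([350., 374.]), 0.8), (array([290., 149.]), 0.75), (array([300., 452.]), 0.29)]
foam [(array([191., 299.]), 0.8)]
jar [(array([205., 416.]), 0.75)]
tape_measure [(array([298., 451.]), 0.61)]
scene {'mtx': array([[623.52355805,   0.        , 312.79083541],
       [  0.        , 623.52355805, 248.9334342 ],
       [  0.        ,   0.        ,   1.        ]]), 'origin': array([-0.16142924,  1.03277788,  0.65670109]), 'rotation': array([-0.24571843,  0.81352783, -0.50360904,  0.15547623])}
pliers_center [(array([361., 238.]), 0.64), (array([264., 431.]), 0.6)]
foam [(array([251., 260.]), 0.61)]
jar [(array([201., 344.]), 0.71), (array([252., 261.]), 0.36)]
tape_measure [(array([223., 424.]), 0.96), (array([248., 261.]), 0.68)]
```

```bash
sed -i 's/^import numpy as np, cv2/import numpy as np, cv2\nfrom scipy.spatial.transform import Rotation as R\ndef M(i): return R.from_quat(i["rotation"]).as_matrix()/; s/np.array(info\[.rotation.\])/M(info)/' h.py
python3 - <<'E'
from h import *
i=camera_info('top');d=np.load('top0.npz')['d']
for r,c in [(350,374),(290,149),(300,452),(191,299),(205,416)]: print(r,c,pt(i,d[r,c],r,c))
E
```

```text
350 374 [ 0.29214576 -0.14833577  0.0020305 ]
290 149 [0.4326852  0.37316907 0.00979828]
300 452 [ 0.40408759 -0.32429038  0.03103069]
191 299 [0.66441578 0.02251199 0.01192134]
205 416 [ 0.61420965 -0.24221152  0.07778607]
```

View pics/top0.png

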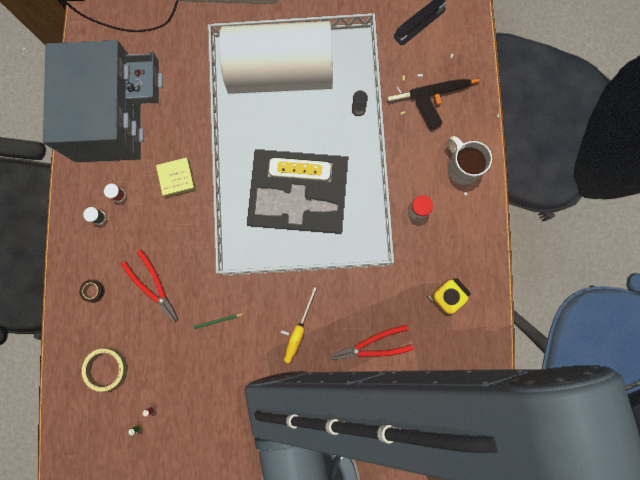

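View pics/scene0.png

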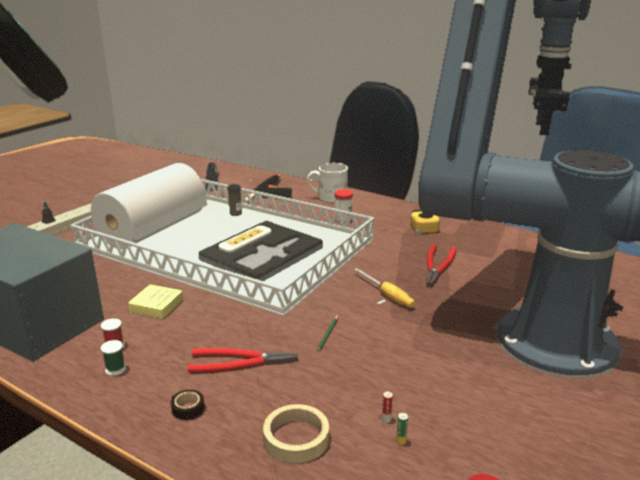

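Run:
```python
from h import *
im=np.load('top0.npz')['im']
a=cv2.resize(im[240:330,105:195],(540,540),interpolation=cv2.INTER_CUBIC)
save('cropA',a)
a=cv2.resize(im[140:245,240:355],(690,630)[:2],interpolation=cv2.INTER_CUBIC)
save('cropB',a)
```

```text
(no output)
```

View pics/cropA.png

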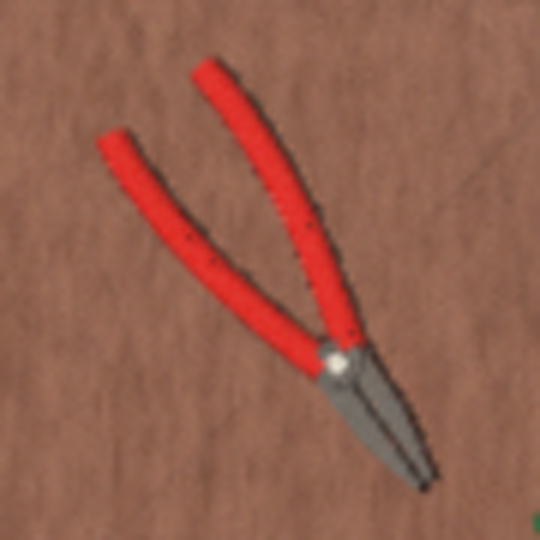

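View pics/cropB.png

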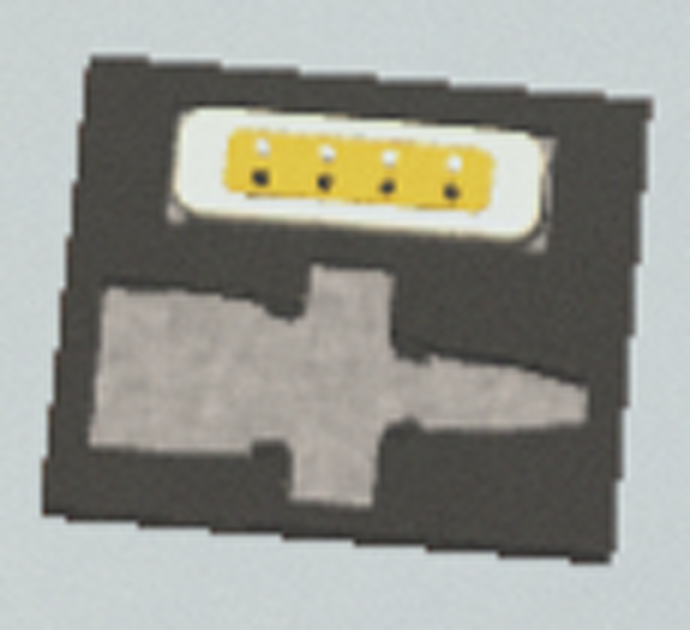

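```bash
cat >> h.py <<'E'
def T(o=None):
    o=o or get_obs(); return np.array(o['position']),R.from_quat(o['tool_rot'])
def down(ux,uy):
    "tool pointing down with tool x along (ux,uy)"
    x=np.array([ux,uy,0.]);x/=np.linalg.norm(x);z=np.array([0,0,-1.]);y=np.cross(z,x)
    return R.from_matrix(np.stack([x,y,z],1))
def delta(p0,R0,p1,R1):
    return np.r_[R0.inv().apply(p1-p0)/.025,(R0.inv()*R1).as_rotvec(degrees=True)].round(2)
E
python3 - <<'E'
from h import *
i=camera_info('top')
q=np.load('top0.npz')['d']
tip=ray(i,321.3,176.3,.0065);a=ray(i,262.8,123.8,.0095);b=ray(i,251.3,139.7,.0095)
m=(a+b)/2
print(tip,a,b,np.linalg.norm(tip-m),np.linalg.norm(a-b))
u=(m-tip);u[2]=0;u/=np.linalg.norm(u);c=tip+.093*u;print('ctr',c,'axis',u,np.degrees(np.arctan2(u[1],u[0])))
S=115/690
P=lambda x,y,h:ray(i,140+y*S,240+x*S,h)
cs=[P(90,58,.027),P(652,98,.027),P(612,562,.027),P(45,515,.027)]
for p in cs: print(p.round(4))
print('foam c',np.mean(cs,0)); y=(cs[0]-cs[1]+cs[3]-cs[2])/2;y/=np.linalg.norm(y);print('y',y)
x=np.array([y[1],-y[0],0]);pk=np.mean(cs,0)-.032*x;pk[2]=.0235;print('pocket',pk,'nose',pk-.093*y)
print(pt(i,q[232,320],232,320),[pt(i,q[int(140+yy*S),int(240+xx*S)],int(140+yy*S),int(240+xx*S)) for xx,yy in[(345,385),(500,450),(300,540)]])
p0,R0=T();print(p0,R0.as_matrix().round(3))
iw=camera_info('wrist');print('wristcam in tool',R0.inv().apply(iw['origin']-p0),(R0.inv()*R.from_quat(iw['rotation'])).as_matrix().round(3),iw['mtx'])
E
```

```text
[0.36004579 0.30796204 0.0065    ] [0.49690874 0.43520204 0.0095    ] [0.52381392 0.39861415 0.0095    ] 0.18566906926898477 0.04541544216937286
ctr [0.43534735 0.36253928 0.0065    ] axis [0.80969416 0.58685209 0.        ] 35.933939392206966
[0.7624 0.1261 0.027 ]
[ 0.7434 -0.0959  0.027 ]
[ 0.5587 -0.0778  0.027 ]
[0.5792 0.142  0.027 ]
foam c [0.66093948 0.02362002 0.027     ]
y [0.08927364 0.99600714 0.        ]
pocket [0.62906725 0.02647678 0.0235    ] nose [ 0.6207648  -0.06615189  0.0235    ]
[ 0.56643379 -0.02656171  0.00560654] [array([0.6323461 , 0.02713287, 0.01510526]), array([ 0.6031107 , -0.03410551,  0.02703305]), array([0.57190085, 0.04430959, 0.00549618])]
[ 0.22474236 -0.58313797  0.22252826] [[ 0.36  -0.933 -0.   ]
 [-0.933 -0.36   0.   ]
 [-0.     0.    -1.   ]]
wristcam in tool [-7.80204788e-05 -7.69793865e-02 -1.61182320e-01] [[ 1.    -0.     0.   ]
 [ 0.     0.961  0.276]
 [-0.    -0.276  0.961]] [[332.96688317   0.         329.82359425]
 [  0.         332.96688317 239.00625967]
 [  0.           0.           1.        ]]
```

Run:
```python
from h import *
p0,R0=T();v=lambda a:down(np.cos(np.radians(a)),np.sin(np.radians(a)))
print(delta(p0,R0,np.array([.45,-.27,.2225]),v(-64)))
print(delta(np.array([.45,-.27,.2225]),v(-64),np.array([.50,.09,.22]),v(-58)))
print(delta(np.array([.50,.09,.22]),v(-58),np.array([.4353,.3625,.13]),v(-54.1)))
```

```text
[ -8.45 -12.91   0.     0.     0.    -4.93]
[-12.07  -8.11   0.1    0.     0.    -6.  ]
[-10.62  -3.58   3.6    0.     0.    -3.9 ]
```

>>> carry_out:
  deltas:
    - [-1,-8.45,-12.9,0,0,0,-5]
    - [-1,-8.45,-12.9,0,0,0,-5]
    - [-1,-8.45,-12.9,0,0,0,-5]
    - [-1,-8.45,-12.9,0,0,0,-5]
    - [-1,-8.45,-12.9,0,0,0,-5]
    - [-1,-8.45,-12.9,0,0,0,-5]
    - [-1,-8.45,-12.9,0,0,0,-5]
    - [-1,-8.45,-12.9,0,0,0,-5]

```text
time: 1.3
position: [0.451, -0.2673, 0.2228]
tool_rot: [0.849, -0.529, 0.0, -0.0]
ft_force: [-0.3, -0.3, -0.0]
grip_width: 0.0868
```

>>> carry_out:
  deltas:
    - [-1,-12.1,-8.1,0,0,0,-6]
    - [-1,-12.1,-8.1,0,0,0,-6]
    - [-1,-12.1,-8.1,0,0,0,-6]
    - [-1,-12.1,-8.1,0,0,0,-6]
    - [-1,-12.1,-8.1,0,0,0,-6]
    - [-1,-12.1,-8.1,0,0,0,-6]
    - [-1,-12.1,-8.1,0,0,0,-6]
    - [-1,-12.1,-8.1,0,0,0,-6]

```text
time: 2.1
position: [0.4986, 0.0949, 0.2229]
tool_rot: [0.876, -0.482, 0.0, -0.001]
ft_force: [0.4, -1.2, 0.4]
grip_width: 0.0871
```

>>> carry_out:
  deltas:
    - [-1,-10.6,-3.6,3.6,0,0,-4]
    - [-1,-10.6,-3.6,3.6,0,0,-4]
    - [-1,-10.6,-3.6,3.6,0,0,-4]
    - [-1,-10.6,-3.6,3.6,0,0,-4]
    - [-1,-10.6,-3.6,3.6,0,0,-4]
    - [-1,-10.6,-3.6,3.6,0,0,-4]
    - [-1,-10.6,-3.6,3.6,0,0,-4]
    - [-1,-10.6,-3.6,3.6,0,0,-4]

```text
time: 2.9
position: [0.434, 0.363, 0.1321]
tool_rot: [0.892, -0.452, 0.0, 0.001]
ft_force: [-0.1, -0.3, 0.6]
grip_width: 0.0873
```

Run:
```python
from h import *
o=get_obs();iw=camera_info('wrist');im,d=camera('wrist');save('w1',im)
import pickle;pickle.dump((o,iw,im,d),open('w1.pkl','wb'))
print(o['time'],o['position'],o['q'],R.from_quat(o['tool_rot']).as_matrix().round(3))
```

```text
2.9 [0.43398339 0.36296982 0.13209713] [ 4.99465514e-01  5.70269281e-01  1.66596513e+00 -9.57158121e-04
  9.06361597e-01  1.43915314e+00] [[ 0.591 -0.807 -0.001]
 [-0.807 -0.591 -0.001]
 [ 0.001  0.001 -1.   ]]
```

View pics/w1.png

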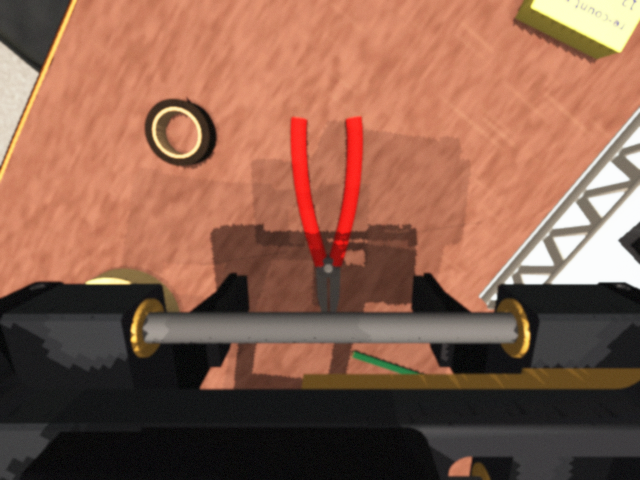

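```bash
cat >> h.py <<'E'
def cloud(iw,d,m):
    r,c=np.nonzero(m&(d>0));z=d[r,c];K=np.array(iw['mtx'])
    p=np.stack([(c-K[0,2])/K[0,0]*z,(r-K[1,2])/K[1,1]*z,z],1)
    return p@M(iw).T+np.array(iw['origin'])
def pliers(iw,im,d,box):
    a=im.astype(int);m=(a[...,0]>130)&(a[...,1]<60)&(a[...,2]<60)
    k=np.zeros_like(m);k[box[0]:box[1],box[2]:box[3]]=1;m&=k
    return cloud(iw,d,m)
E
python3 - <<'E'
from h import *;import pickle
o,iw,im,d=pickle.load(open('w1.pkl','rb'))
p=pliers(iw,im,d,(100,280,270,380));print(len(p),np.percentile(p[:,2],[2,25,50,75,98]))
# symmetric axis fit: bins along approx axis, midline of extremes
c=np.array([.435,.3625]);th=np.radians(35.9)
for _ in range(4):
    u=np.array([np.cos(th),np.sin(th)]);n=np.array([u[1],-u[0]])
    s=(p[:,:2]-c)@u;t=(p[:,:2]-c)@n
    L=[]
    for b in np.arange(-.03,.09,.006):
        k=(s>b)&(s<b+.006)
        if k.sum()>8: L.append((b+.003,t[k].min(),t[k].max()))
    L=np.array(L);f=np.polyfit(L[:,0],(L[:,1]+L[:,2])/2,1)
    th-=np.arctan(f[0]);c=c+n*f[1]
print(np.degrees(th),c,'s range',s.min(),s.max());
for l in L: print((l*1000).round(1),((l[2]-l[1])*1e3).round(1))
E
```

```text
4238 [0.00619218 0.01008507 0.01120762 0.0119918  0.01325222]
37.16405843237067 [0.43372961 0.36425917] s range -0.029396277884903337 0.09615222681293718
[-27.  -12.3  13.1] 25.4
[-21.  -15.7  15. ] 30.7
[-15.  -17.2  18.2] 35.4
[ -9.  -18.2  18.1] 36.3
[ -3.  -20.4  20.9] 41.4
[  3.  -21.4  20.5] 41.9
[  9.  -22.6  22.1] 44.7
[ 15.  -24.1  24.5] 48.6
[ 21.  -24.8  24.9] 49.7
[ 27.  -26.2  25.6] 51.9
[ 33.  -26.8  26.5] 53.4
[ 39.  -27.4  27.3] 54.7
[ 45.  -28.2  28. ] 56.2
[ 51.  -28.7  28. ] 56.7
[ 57.  -29.3  28.8] 58.1
[ 63.  -28.9  28.9] 57.8
[ 69.  -29.1  29.6] 58.7
[ 75.  -29.2  29.6] 58.8
[ 81.  -28.8  29.5] 58.3
[ 87.  -28.5  28.4] 56.9
```

Run:
```python
from h import *
p0,R0=T();a=np.radians(-52.84);v=down(np.cos(a),np.sin(a));print(p0)
print(delta(p0,R0,np.array([.4353,.3655,.003]),v))
```

```text
[0.43453631 0.36221723 0.13255636]
[-0.09 -0.1   5.18  0.02 -0.04 -1.07]
```

>>> carry_out:
  deltas:
    - [-1,-0.1,-0.1,2,0,0,-1.1]
    - [-1,-0.1,-0.1,3.6,0,0,-1.1]
    - [-1,-0.1,-0.1,4.4,0,0,-1.1]
    - [-1,-0.1,-0.1,4.4,0,0,-1.1]
    - [-1,-0.1,-0.1,4.4,0,0,-1.1]

```text
time: 3.45
position: [0.436, 0.3654, 0.0233]
tool_rot: [0.895, -0.446, 0.0, -0.0]
ft_force: [-0.0, -0.7, 0.7]
grip_width: 0.087
```

Run:
```python
from h import *
im,d=camera('wrist');save('w2',im)
P=np.array([get_obs()['position'] for _ in range(5)]);print(P)
p0,R0=T();a=np.radians(-52.84);v=down(np.cos(a),np.sin(a))
print(delta(p0,R0,np.array([.4353,.3655,.003]),v))
```

```text
[[0.43652296 0.36596854 0.02401276]
 [0.43652296 0.36596854 0.02401276]
 [0.43652296 0.36596854 0.02401276]
 [0.43652296 0.36596854 0.02401276]
 [0.43652296 0.36596854 0.02401276]]
[-0.01  0.05  0.84 -0.15 -0.03 -0.09]
```

View pics/w2.png

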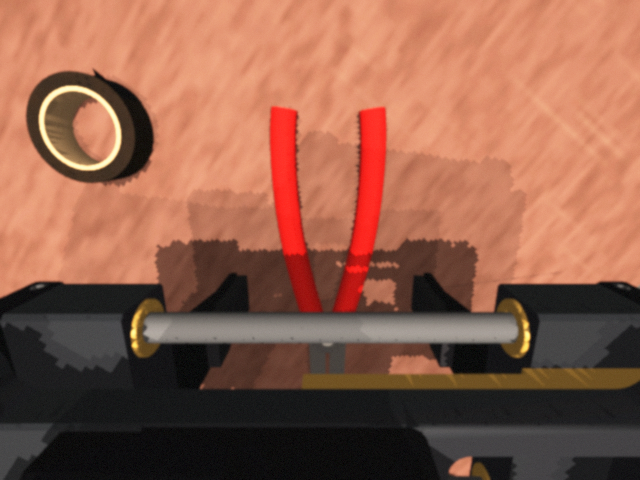

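>>> carry_out:
  deltas:
    - [-1,0,0,0.5,0,0,0]
    - [-1,0,0,0.82,0,0,0]
    - [-1,0,0,0.82,0,0,0]
    - [1,0,0,0.82,0,0,0]
    - [1,0,0,0.82,0,0,0]
    - [1,0,0,0.82,0,0,0]
    - [1,0,0,0.82,0,0,0]
    - [1,0,0,0.82,0,0,0]
  force: 40

```text
time: 4.3
position: [0.4348, 0.3666, 0.0022]
tool_rot: [0.896, -0.445, 0.0, -0.0]
ft_force: [0.1, 0.2, 0.9]
grip_width: 0.0547
```

>>> carry_out:
  deltas:
    - [1,0,0,0,0,0,0]
    - [1,0,0,0,0,0,0]
    - [1,0,0,0,0,0,0]
    - [1,0,0,0,0,0,0]

```text
time: 4.7
position: [0.4349, 0.3665, 0.0021]
tool_rot: [0.896, -0.445, 0.0, -0.0]
ft_force: [0.2, 1.0, 0.8]
grip_width: 0.0433
```

>>> carry_out:
  deltas:
    - [1,0,0,0,0,0,0]
    - [1,0,0,-0.4,0,0,0]
    - [1,0,0,-1.5,0,0,0]
    - [1,0,0,-3,0,0,0]
    - [1,0,0,-4.5,0,0,0]
    - [1,0,0,-6,0,0,0]
    - [1,0,0,-6,0,0,0]

```text
time: 5.4
position: [0.4377, 0.3684, 0.1577]
tool_rot: [0.896, -0.445, 0.003, -0.005]
ft_force: [1.4, 0.6, -1.7]
grip_width: 0.0436
```

Run:
```python
from h import *;import pickle
o=get_obs();iw=camera_info('wrist');im,d=camera('wrist');save('w3',im)
pickle.dump((o,iw,im,d),open('w3.pkl','wb'))
print(o['time'],o['position'],o['grip_width'],o['ft_force'])
p=pliers(iw,im,d,(50,320,230,420));p0,R0=T(o);q=R0.inv().apply(p-p0)
print(len(q),q.min(0),q.max(0))
# tool frame: pliers +y = -tool y ; height vs y (tilt)
s=-q[:,1]
for b in np.arange(0,.1,.01):
    k=(s>b)&(s<b+.01)
    if k.sum()>8: print(b,k.sum(),np.median(q[k,2]).round(4),np.percentile(q[k,0],[.5,99.5]).round(4),(np.percentile(q[k,0],[.5,99.5]).mean()*1e3).round(2))
```

```text
5.4 [0.43768689 0.36835533 0.15768611] 0.043645179787807506 [ 1.35020278  0.61698946 -1.70580667]
9056 [-0.05933119 -0.09444302 -0.01166853] [0.0622476  0.02453451 0.16045635]
0.0 39 -0.0093 [0.0124 0.0513] 31.83
0.01 201 -0.0094 [-0.0183  0.0211] 1.41
0.02 874 -0.0089 [-0.0253  0.0266] 0.65
0.03 1064 -0.0086 [-0.0264  0.0283] 0.93
0.04 1128 -0.0086 [-0.0279  0.0291] 0.62
0.05 1186 -0.0084 [-0.0286  0.03  ] 0.69
0.06 1247 -0.0083 [-0.0291  0.0305] 0.69
0.07 1352 -0.0082 [-0.0286  0.0304] 0.93
0.08 1422 -0.0079 [-0.0282  0.0298] 0.8
0.09 513 -0.0079 [-0.0271  0.0296] 1.26
```

View pics/w3.png

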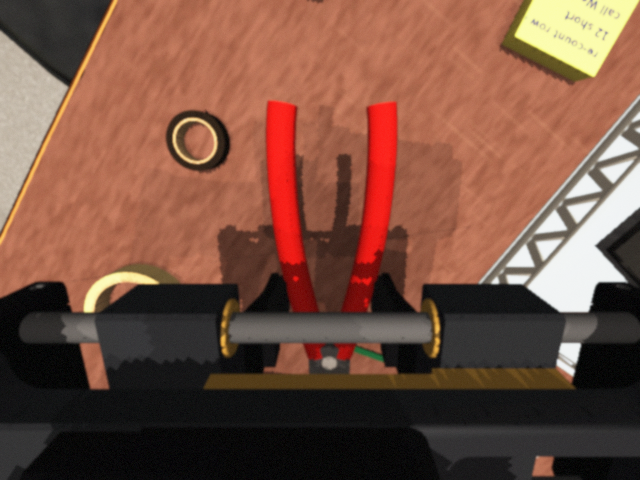

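Run:
```python
from h import *
p0,R0=T();a=np.radians(-5.12);v=down(np.cos(a),np.sin(a));print(p0,R0.as_matrix()[2])
print(delta(p0,R0,np.array([.545,-.04,.16]),v))
```

```text
[0.43609779 0.36732468 0.15509115] [ 8.21540956e-04 -6.16554134e-03 -9.99980655e-01]
[ 15.61   6.37  -0.22  -0.31  -0.19 -47.7 ]
```

>>> carry_out:
  deltas:
    - [1,1.2,0.5,-0.2,0,0,-3]
    - [1,2.8,1.1,-0.2,0,0,-8]
    - [1,4.4,1.8,-0.2,0,0,-14]
    - [1,6,2.5,-0.2,0,0,-19]
    - [1,7.6,3.1,-0.2,0,0,-24]
    - [1,9.2,3.8,-0.2,0,0,-29]
    - [1,10.8,4.4,-0.2,0,0,-34]
    - [1,12,4.9,-0.2,0,0,-38]

```text
time: 6.25
position: [0.5176, 0.0511, 0.1555]
tool_rot: [0.992, -0.128, -0.002, 0.0]
ft_force: [0.7, -0.2, -1.6]
grip_width: 0.0437
```

Run:
```python
from h import *
p0,R0=T();a=np.radians(-5.12);v=down(np.cos(a),np.sin(a));print(p0,R0.as_matrix()[2])
print(delta(p0,R0,np.array([.545,-.04,.16]),v))
```

```text
[0.51755272 0.05106687 0.15545568] [-3.34194788e-03  8.14427337e-04 -9.99994084e-01]
[ 1.99  3.24 -0.19  0.03  0.19 -9.61]
```

>>> carry_out:
  deltas:
    - [1,1,1.6,-0.2,0,0,-5]
    - [1,1.8,2.9,-0.2,0,0,-9]
    - [1,2,3.2,-0.2,0,0,-9.6]
    - [1,2,3.2,-0.2,0,0,-9.6]
    - [1,2,3.2,-0.2,0,0,-9.6]

```text
time: 6.75
position: [0.5446, -0.0356, 0.1608]
tool_rot: [0.999, -0.046, -0.002, -0.001]
ft_force: [0.4, 0.6, -1.3]
grip_width: 0.0435
```

Run:
```python
from h import *;import pickle
o=get_obs();iw=camera_info('wrist');im,d=camera('wrist');save('w4',im)
pickle.dump((o,iw,im,d),open('w4.pkl','wb'))
print(o['time'],o['position'],o['grip_width'],R.from_quat(o['tool_rot']).as_matrix().round(4))
```

```text
6.75 [ 0.54455588 -0.03561132  0.16082403] 0.043493046406398964 [[ 0.9958 -0.0917 -0.0038]
 [-0.0917 -0.9958  0.0017]
 [-0.004  -0.0013 -1.    ]]
```

View pics/w4.png

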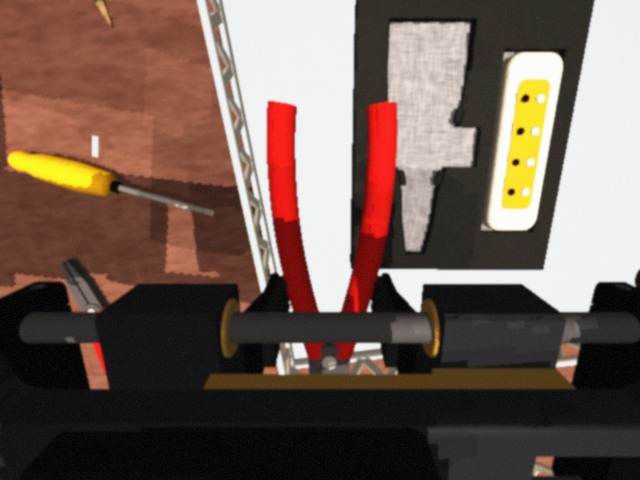

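```bash
cat >> h.py <<'E'
def bev(iw,im,z,x0,x1,y0,y1,s=2000):
    "image rows: x from x1 (top) down to x0; cols: y from y1 (left) to y0"
    xs=np.arange(x1,x0,-1/s);ys=np.arange(y1,y0,-1/s);Y,X=np.meshgrid(ys,xs)
    P=np.stack([X,Y,np.full_like(X,z)],-1)-np.array(iw['origin'])
    c=P@M(iw);K=np.array(iw['mtx'])
    u=K[0,0]*c[...,0]/c[...,2]+K[0,2];v=K[1,1]*c[...,1]/c[...,2]+K[1,2]
    return cv2.remap(im,u.astype(np.float32),v.astype(np.float32),cv2.INTER_LINEAR)
E
python3 - <<'E'
from h import *;import pickle
o,iw,im,d=pickle.load(open('w4.pkl','rb'))
b=bev(iw,im,.027,.55,.77,-.11,.16,2500);print(b.shape)
c=np.array([.66094,.02362]);y=np.array([.08927,.99601]);x=np.array([y[1],-y[0]])
def px(a,bb): 
    w=c+a*x+bb*y; return [ (.16-w[1])*2500,(.77-w[0])*2500]
def poly(L,col): cv2.polylines(b,[np.array([px(*l) for l in L]).round().astype(np.int32)],True,col,1)
poly([(-.092,-.112),(.092,-.112),(.092,.112),(-.092,.112)],(0,255,0))
poly([(-.08,-.017),(.016,-.017),(.016,.017),(-.08,.017)],(255,0,0))
poly([(-.032,-.0935),(-.032,.0935)],(0,0,255))
save('bev4',b)
E
```

```text
(550, 675, 3)
```

View pics/bev4.png

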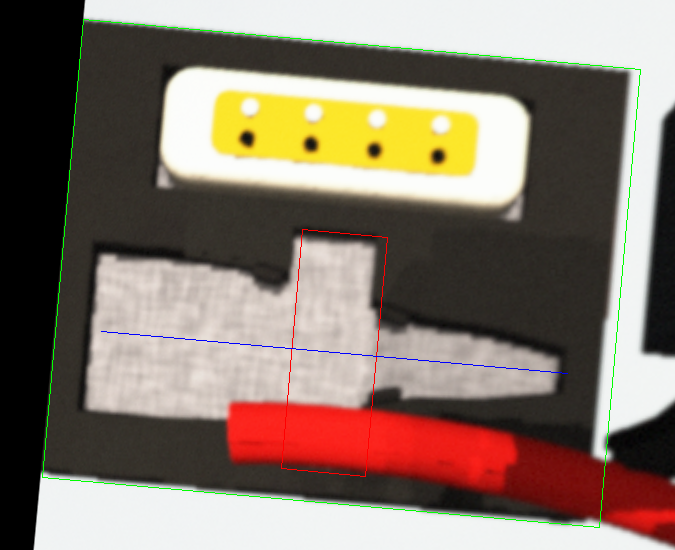

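Run:
```python
from h import *;import pickle
L=[]
for k in range(4):
    o=get_obs();iw=camera_info('wrist');im,d=camera('wrist');L.append((o,iw,im,d))
    p0,R0=T(o)
    print(o['position'].round(5),R0.inv().apply(iw['origin']-p0).round(5),np.array(iw['rotation']).round(5), np.degrees((R.from_quat(iw['rotation'])*R.from_quat(o['tool_rot']).inv()).as_rotvec()).round(2), o['joint_velocities'].round(3).max())
pickle.dump(L,open('w5.pkl','wb'))
o,iw,im,d=L[-1]
b=bev(iw,im,.027,.55,.77,-.11,.16,2500)
c=np.array([.66094,.02362]);y=np.array([.08927,.99601]);x=np.array([y[1],-y[0]]);c=c+.0035*y
def px(a,bb): 
    w=c+a*x+bb*y; return [ (.16-w[1])*2500,(.77-w[0])*2500]
def poly(L,col): cv2.polylines(b,[np.array([px(*l) for l in L]).round().astype(np.int32)],True,col,1)
poly([(-.092,-.112),(.092,-.112),(.092,.112),(-.092,.112)],(0,255,0))
poly([(-.08,-.017),(.016,-.017),(.016,.017),(-.08,.017)],(255,0,0))
poly([(-.032,-.0935),(-.032,.0935)],(0,0,255))
save('bev5',b)
```

```text
[ 0.54461 -0.03514  0.16108] [ 0.00095 -0.07644 -0.16119] [ 0.98925 -0.04473 -0.00781  0.13904] [-16.01   1.43   0.04] 0.012
[ 0.54488 -0.03498  0.16133] [ 0.00094 -0.07645 -0.16121] [ 0.98924 -0.04442 -0.00737  0.13919] [-16.01   1.42   0.03] 0.007
[ 0.54522 -0.03502  0.16159] [ 0.00093 -0.07645 -0.1612 ] [ 0.98923 -0.04428 -0.00697  0.13932] [-16.01   1.41   0.02] 0.0
[ 0.54547 -0.03514  0.16179] [ 0.00096 -0.07645 -0.1612 ] [ 0.98922 -0.04426 -0.00664  0.13944] [-1.601e+01  1.410e+00  1.000e-02] -0.001
```

View pics/bev5.png

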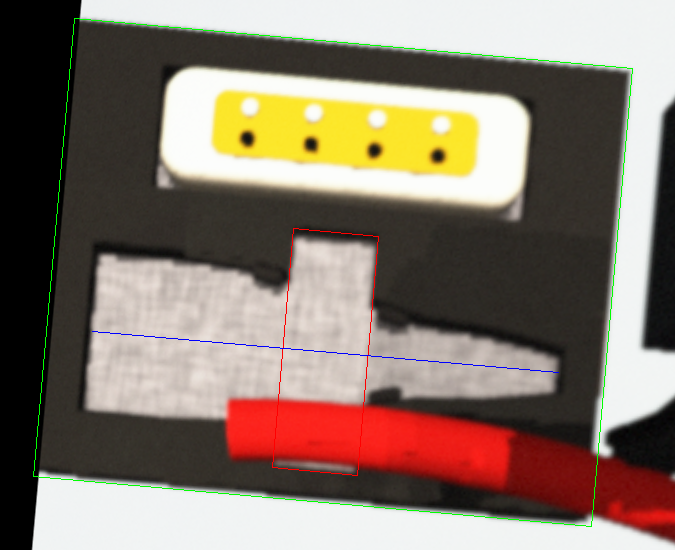

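```bash
cat >> h.py <<'E'
def inhand(o,iw,im,d,v=False):
    p=pliers(iw,im,d,(50,320,230,420));p0,R0=T(o);q=R0.inv().apply(p-p0);q=q[(q[:,2]<.0)]
    s=-q[:,1];A=[]
    for b in np.arange(.02,.085,.005):
        k=(s>b)&(s<b+.005)
        if k.sum()>8: A.append((b+.0025,np.percentile(q[k,0],[.5,99.5]).mean(),np.median(q[k,2])))
    A=np.array(A);fx=np.polyfit(A[:,0],A[:,1],1);fz=np.polyfit(A[:,0],A[:,2],1)
    return dict(x0=fx[1],ang=np.degrees(fx[0]),z0=fz[1],tilt=np.degrees(fz[0]),end=np.percentile(s,99.7))
E
python3 - <<'E'
from h import *;import pickle
L=pickle.load(open('w5.pkl','rb'))
for l in L: print(inhand(*l))
print(R.from_quat(L[-1][0]['tool_rot']).as_matrix().round(4))
E
```

```text
{'x0': np.float64(0.02270056958882644), 'ang': np.float64(-17.359609315515865), 'z0': np.float64(-0.008848663553390724), 'tilt': np.float64(0.4897833975748042), 'end': np.float64(0.09283340565333578)}
{'x0': np.float64(0.015415381170302386), 'ang': np.float64(-11.411375083994303), 'z0': np.float64(-0.00905852369950777), 'tilt': np.float64(0.6489139108668079), 'end': np.float64(0.09287153052136196)}
{'x0': np.float64(0.023237170406607003), 'ang': np.float64(-17.83997578994806), 'z0': np.float64(-0.009041414170312782), 'tilt': np.float64(0.6630478696660118), 'end': np.float64(0.09285792403594584)}
{'x0': np.float64(0.022646802545310638), 'ang': np.float64(-17.31574526449114), 'z0': np.float64(-0.009152761610194458), 'tilt': np.float64(0.743744299586053), 'end': np.float64(0.0928109453586209)}
[[ 9.96e-01 -8.93e-02 -1.30e-03]
 [-8.93e-02 -9.96e-01  5.00e-04]
 [-1.30e-03 -4.00e-04 -1.00e+00]]
```

```bash
sed -i 's/m=(a\[...,0\]>130).*$/m=(a[...,0]>60)\&(a[...,1]<a[...,0]*.25)\&(a[...,2]<a[...,0]*.25)/' h.py
python3 - <<'E'
from h import *;import pickle
for l in pickle.load(open('w5.pkl','rb'))+[pickle.load(open('w3.pkl','rb'))]: print({k:round(float(v),4) for k,v in inhand(*l).items()})
E
```

```text
{'x0': 0.0022, 'ang': -0.2657, 'z0': -0.0092, 'tilt': 0.7842, 'end': 0.0926}
{'x0': 0.0023, 'ang': -0.3486, 'z0': -0.0092, 'tilt': 0.7645, 'end': 0.0927}
{'x0': 0.0022, 'ang': -0.2657, 'z0': -0.0093, 'tilt': 0.8278, 'end': 0.0926}
{'x0': 0.0022, 'ang': -0.3061, 'z0': -0.0093, 'tilt': 0.8466, 'end': 0.0926}
{'x0': 0.0003, 'ang': 0.5866, 'z0': -0.009, 'tilt': 0.6273, 'end': 0.0935}
```

Run:
```python
from h import *
p0,R0=T();a=np.radians(-5.15);v=down(np.cos(a),np.sin(a));print(p0)
print(delta(p0,R0,np.array([.6273,.0300,.06]),v))
```

```text
[ 0.54572319 -0.03534952  0.16192668]
[ 3.02 -2.89  4.08 -0.01  0.05  0.02]
```

>>> carry_out:
  deltas:
    - [1,1,-0.9,1,0,0,0]
    - [1,2,-1.9,2.5,0,0,0]
    - [1,2.8,-2.7,3.6,0,0,0]
    - [1,3.02,-2.89,4,0,0,0]
    - [1,3.02,-2.89,4,0,0,0]
    - [1,3.02,-2.89,4,0,0,0]
    - [1,3.02,-2.89,4,0,0,0]

```text
time: 7.7
position: [0.628, 0.0276, 0.0636]
tool_rot: [0.999, -0.046, 0.001, 0.0]
ft_force: [-0.9, -0.2, -2.3]
grip_width: 0.0436
```

```bash
cat > look.py <<'E'
from h import *;import pickle,sys
n=sys.argv[1]
o=get_obs();iw=camera_info('wrist');im,d=camera('wrist');save('w'+n,im);pickle.dump((o,iw,im,d),open('w%s.pkl'%n,'wb'))
print(o['time'],o['position'],o['grip_width'],o['ft_force'],R.from_quat(o['tool_rot']).as_matrix()[:,0].round(4))
print(inhand(o,iw,im,d))
E
python3 look.py 6
```

```text
7.7 [0.62796894 0.02761713 0.06360544] 0.04360581249160505 [-0.89899146 -0.16587582 -2.27322948] [ 0.9958 -0.0917  0.0015]
{'x0': np.float64(0.0008505339815161431), 'ang': np.float64(0.5846148370845363), 'z0': np.float64(-0.009192262799543563), 'tilt': np.float64(0.8762673876793402), 'end': np.float64(0.09306928277587956)}
```

View pics/w6.png

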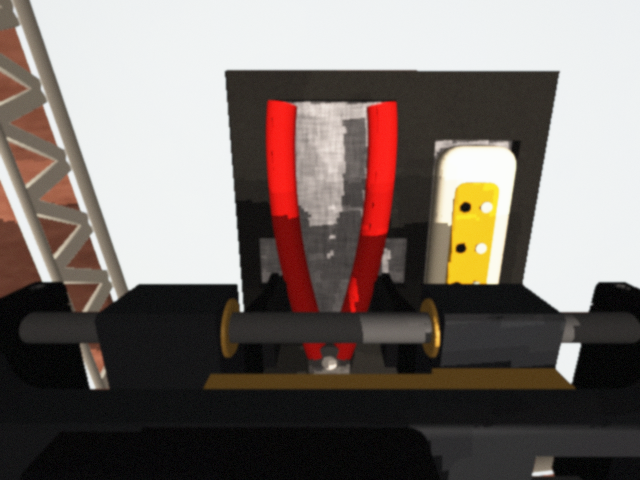

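```bash
cat > fit.py <<'E'
from h import *;import pickle,sys
n=sys.argv[1];cx,cy,yaw=map(float,sys.argv[2:5])
o,iw,im,d=pickle.load(open('w%s.pkl'%n,'rb'))
b=bev(iw,im,.027,.55,.77,-.0,.16,3000)
t=np.radians(yaw);y=np.array([np.cos(t),np.sin(t)]);x=np.array([y[1],-y[0]]);c=np.array([cx,cy])
def px(a,bb): 
    w=c+a*x+bb*y; return [ (.16-w[1])*3000,(.77-w[0])*3000]
def poly(L,col): cv2.polylines(b,[np.array([px(*l) for l in L]).round().astype(np.int32)],True,col,1)
poly([(-.092,-.112),(.092,-.112),(.092,.112),(-.092,.112)],(0,255,0))
poly([(-.08,-.017),(.016,-.017),(.016,.017),(-.08,.017)],(255,0,0))
poly([(-.032,-.0935),(-.032,.0935)],(0,0,255))
b=cv2.resize(b,None,fx=.9,fy=.9,interpolation=cv2.INTER_AREA) if b.shape[0]*.9>594 else b
save('fit'+n,np.ascontiguousarray(b[:600]))
print('pocket',c-.032*x,'tool x',R.from_quat(o['tool_rot']).as_matrix()[:,0].round(4))
h=inhand(o,iw,im,d);p0,R0=T(o)
off=np.array([h['x0'],-(h['end']+.0005-.0935),0])
pc=p0+R0.apply(off);print('pliers c',pc,'axis deg',np.degrees(np.arctan2(*(R0.apply([0,-1,0])[[1,0]])))-h['ang']*-1*-1)
e=c-.032*x-pc[:2];print('needed shift tool x,y mm',1e3*(e@R0.as_matrix()[:2,0]),1e3*(e@R0.as_matrix()[:2,1]))
E
python3 fit.py 6 .66123 .02691 84.88
```

```text
pocket [0.62935768 0.02976574] tool x [ 0.9958 -0.0917  0.0015]
pliers c [0.62882224 0.02760812 0.06360668] axis deg 84.15338501734067
needed shift tool x,y mm 0.33530562581916135 -2.1976319840414518
```

View pics/fit6.png

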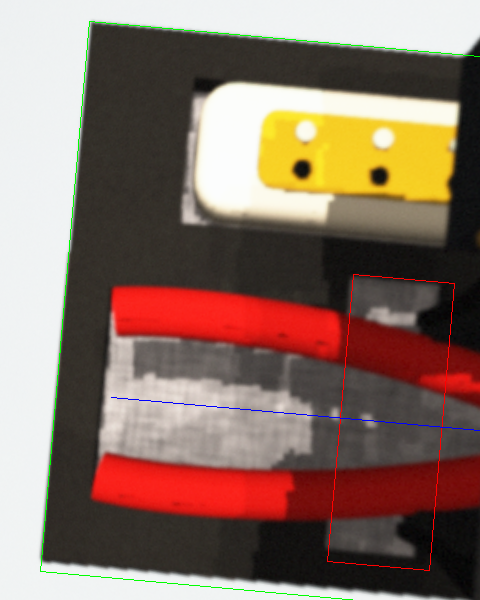

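>>> carry_out:
  deltas:
    - [1,0.07,-0.08,0.2,0,0,0]
    - [1,0.07,-0.08,0.5,0,0,0]
    - [1,0.07,-0.08,0.72,0,0,0]
    - [1,0.07,-0.08,0.72,0,0,0]
    - [1,0.07,-0.08,0.72,0,0,0]

```text
time: 8.25
position: [0.6296, 0.0302, 0.0435]
tool_rot: [0.999, -0.046, -0.0, -0.0]
ft_force: [0.1, -0.5, -0.2]
grip_width: 0.0435
```

```bash
python3 look.py 7; python3 fit.py 7 .6625 .02691 84.88
```

```text
8.25 [0.62962628 0.03018707 0.04354946] 0.04353336886661172 [ 0.07617952 -0.47360966 -0.16340053] [ 0.9958 -0.0911 -0.001 ]
{'x0': np.float64(0.0008984271801235446), 'ang': np.float64(0.5351646000953638), 'z0': np.float64(-0.009151642983506358), 'tilt': np.float64(0.8471403130370057), 'end': np.float64(0.09298713459564756)}
pocket [0.63062768 0.02976574] tool x [ 0.9958 -0.0911 -0.001 ]
pliers c [0.6305198  0.03009238 0.04354856] axis deg 84.23610005958147
needed shift tool x,y mm 0.13720241636667152 0.31545008252177664
```

View pics/w7.png

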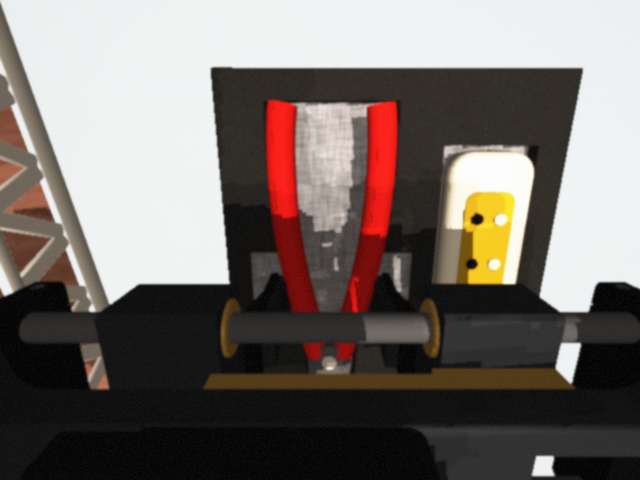

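View pics/fit7.png

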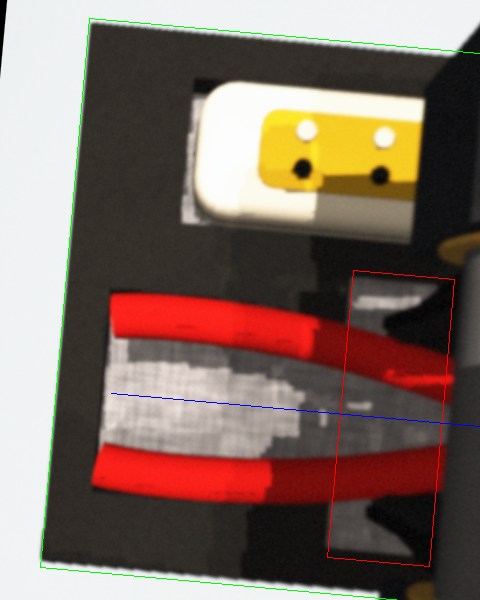

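>>> carry_out:
  deltas:
    - [1,0.025,0.01,0.15,0,0,0]
    - [1,0.025,0.01,0.3,0,0,0]
    - [1,0.025,0.01,0.45,0,0,0]
    - [1,0.025,0.01,0.55,0,0,0]
    - [1,0.025,0.01,0.6,0,0,0]
    - [1,0.025,0.01,0.6,0,0,0]

```text
time: 8.9
position: [0.6304, 0.0299, 0.0287]
tool_rot: [0.999, -0.046, -0.0, -0.0]
ft_force: [0.3, -0.1, -1.7]
grip_width: 0.0431
```

```bash
python3 look.py 8; python3 fit.py 8 .6628 .02691 84.88
```

```text
8.9 [0.63039035 0.02988412 0.02873652] 0.043143687095572425 [ 0.31672325 -0.14857538 -1.69385735] [ 9.958e-01 -9.110e-02 -5.000e-04]
{'x0': np.float64(0.0009067463084774841), 'ang': np.float64(0.8640836300142656), 'z0': np.float64(-0.009200779751678522), 'tilt': np.float64(0.8626592853622731), 'end': np.float64(0.0929123986373468)}
pocket [0.63092768 0.02976574] tool x [ 9.958e-01 -9.110e-02 -5.000e-04]
pliers c [0.63128535 0.0297143  0.02873605] axis deg 83.91031629241297
needed shift tool x,y mm -0.36087053729970897 -0.018653749687872447
```

View pics/w8.png

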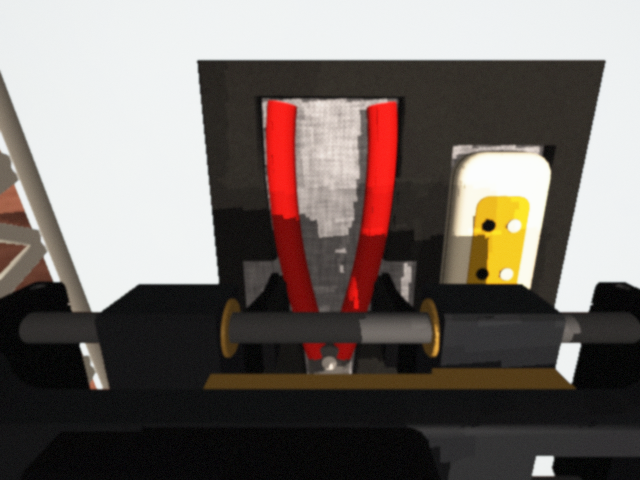

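>>> carry_out:
  deltas:
    - [1,0,0,0.1,0,0,0]
    - [1,0,0,0.18,0,0,0]
    - [1,0,0,0.24,0,0,0]
    - [1,0,0,0.3,0,0,0]
    - [1,0,0,0.34,0,0,0]
    - [1,0,0,0.36,0,0,0]
  force: 55

```text
time: 9.55
position: [0.6307, 0.03, 0.0202]
tool_rot: [0.999, -0.046, 0.0, -0.0]
ft_force: [-0.8, 0.2, 2.0]
grip_width: 0.0433
```

```bash
python3 look.py 9
```

```text
9.55 [0.63074444 0.03002812 0.02024112] 0.04325778169531324 [-0.76328333  0.15682999  2.03784284] [ 9.958e-01 -9.110e-02  4.000e-04]
{'x0': np.float64(0.0009716459528815157), 'ang': np.float64(0.7461037015133226), 'z0': np.float64(-0.009230048927054375), 'tilt': np.float64(0.814743617542419), 'end': np.float64(0.09264736537184788)}
```

View pics/w9.png

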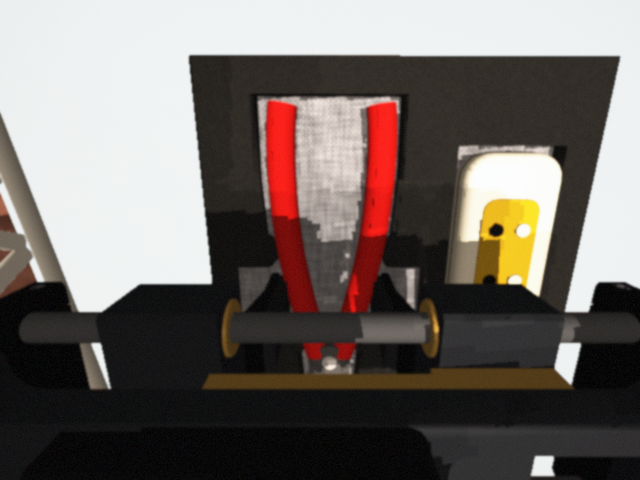

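>>> carry_out:
  deltas:
    - [1,0,0,0.03,0,0,0]
    - [1,0,0,0.06,0,0,0]
    - [1,0,0,0.09,0,0,0]
    - [1,0,0,0.09,0,0,0]

```text
time: 10.0
position: [0.6307, 0.03, 0.019]
tool_rot: [0.999, -0.046, 0.0, -0.0]
ft_force: [-1.6, 1.6, 9.3]
grip_width: 0.0428
```

>>> carry_out:
  deltas:
    - [1,0,0,0.04,0,0,0]
    - [1,0,0,0.08,0,0,0]
    - [1,0,0,0.08,0,0,0]

```text
time: 10.3
position: [0.6307, 0.0299, 0.0189]
tool_rot: [0.999, -0.046, 0.0, 0.0]
ft_force: [-5.3, 1.2, 20.0]
grip_width: 0.0431
```

```bash
python3 look.py 10
```

```text
10.3 [0.63074473 0.02992925 0.01894525] 0.043120589587857104 [-5.26209248  1.19972522 20.00944926] [ 9.959e-01 -9.100e-02  7.000e-04]
{'x0': np.float64(0.0009710612739158617), 'ang': np.float64(0.7089152826392072), 'z0': np.float64(-0.009250575014751124), 'tilt': np.float64(-0.01784297784783326), 'end': np.float64(0.09271596795309144)}
```

>>> carry_out:
  deltas:
    - [1,0,0,-0.06,0,0,0]
    - [-0.3,0,0,-0.06,0,0,0]
    - [-0.3,0,0,-0.06,0,0,0]
    - [-0.3,0,0,-0.06,0,0,0]
    - [-0.3,0,0,-0.06,0,0,0]
    - [-0.3,0,0,-0.06,0,0,0]

```text
time: 10.95
position: [0.6319, 0.0295, 0.0176]
tool_rot: [0.999, -0.046, 0.001, 0.0]
ft_force: [2.1, -0.1, 2.7]
grip_width: 0.0563
```

```bash
python3 look.py 11
```

```text
10.95 [0.6319142  0.0294637  0.01755291] 0.05628583079245308 [ 2.08867844 -0.05859379  2.73481706] [ 0.9958 -0.0912  0.0026]
{'x0': np.float64(-9.821063826331938e-05), 'ang': np.float64(0.5708453221456709), 'z0': np.float64(-0.010685700503332176), 'tilt': np.float64(-0.018724816764472525), 'end': np.float64(0.09300717411935472)}
```

View pics/w11.png

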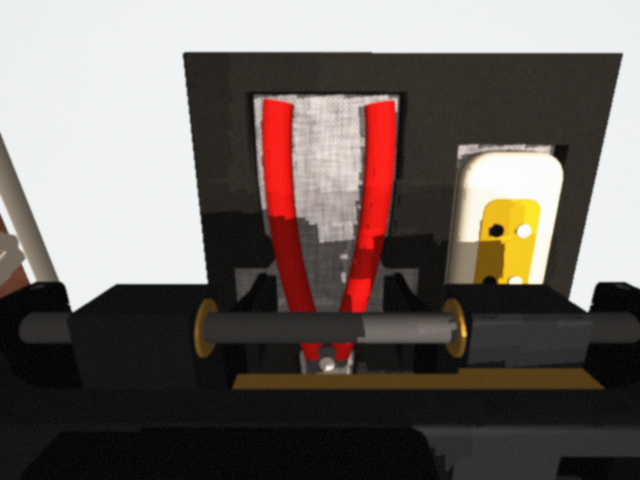

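>>> carry_out:
  deltas:
    - [-0.3,0,0,-0.2,0,0,0]
    - [-0.3,0,0,-0.6,0,0,0]
    - [-0.3,0,0,-1.2,0,0,0]
    - [-0.3,0,0,-2.2,0,0,0]
    - [-0.3,0,0,-3.5,0,0,0]
    - [-0.3,0,0,-5,0,0,0]
    - [-0.3,0,0,-5,0,0,0]

```text
time: 11.7
position: [0.6343, 0.0296, 0.1491]
tool_rot: [0.999, -0.045, 0.006, 0.0]
ft_force: [0.7, -0.7, 1.6]
grip_width: 0.0565
```

```bash
python3 look.py 12
python3 - <<'E'
from h import *;import pickle
im,d=camera('top');save('top2',im);np.savez('top2.npz',im=im,d=d)
save('top2c',cv2.resize(im[140:245,240:355],(690,630),interpolation=cv2.INTER_CUBIC))
o,iw,im,d=pickle.load(open('w12.pkl','rb'))
a=im.astype(int);m=(a[...,0]>60)&(a[...,1]<a[...,0]*.25)&(a[...,2]<a[...,0]*.25);m[:50]=0;m[320:]=0
p=cloud(iw,d,m);p=p[(p[:,2]>.02)&(p[:,2]<.04)];
s=p[:,:2]@np.array([.0893,.996]);
for lo in np.arange(s.min(),s.max(),.02):
    k=(s>lo)&(s<lo+.02);print(round(lo,3),k.sum(),np.percentile(p[k,2],[50,95]).round(4))
E
```

```text
11.7 [0.63427901 0.02964759 0.14909243] 0.05645102893826312 [ 0.71951313 -0.71004494  1.59434841] [ 0.9958 -0.0909  0.0118]
0.054 504 [0.0284 0.03  ]
0.074 576 [0.0282 0.03  ]
0.094 624 [0.0283 0.0298]
0.114 660 [0.0284 0.0298]
0.134 689 [0.0283 0.03  ]
0.154 756 [0.0284 0.0299]
0.174 170 [0.0282 0.0298]Traceback (most recent call last):
  File "look.py", line 5, in <module>
    print(inhand(o,iw,im,d))
          ~~~~~~^^^^^^^^^^^
  File "h.py", line 42, in inhand
    A=np.array(A);fx=np.polyfit(A[:,0],A[:,1],1);fz=np.polyfit(A[:,0],A[:,2],1)
                                ~^^^^^
IndexError: too many indices for array: array is 1-dimensional, but 2 were indexed
```

View pics/w12.png

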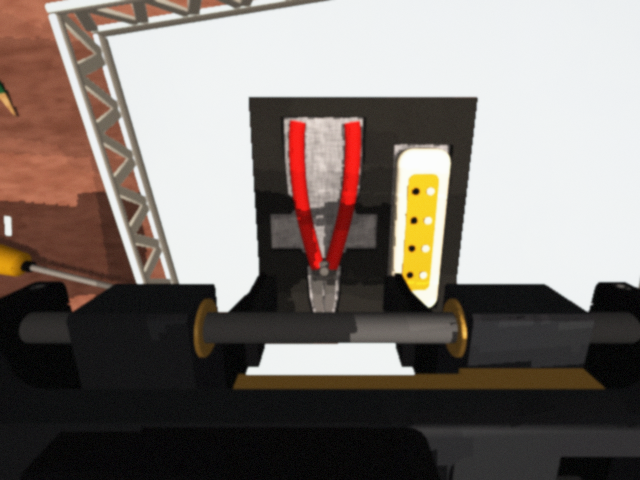

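View pics/top2.png

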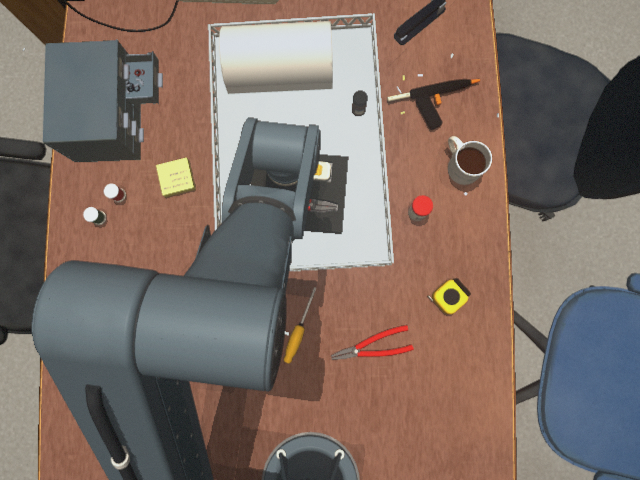

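>>> carry_out:
  deltas:
    - [-0.3,0,1,-0.5,0,0,0]
    - [-0.3,0,2.5,-1,0,0,0]
    - [-0.3,0,3.5,-1,0,0,0]
    - [-0.3,0,3.5,-1,0,0,0]
    - [-0.3,0,3.5,-1,0,0,0]
    - [-0.3,0,3.5,-1,0,0,0]

```text
time: 12.4
position: [0.6217, -0.0561, 0.1663]
tool_rot: [0.999, -0.045, -0.001, -0.001]
ft_force: [-0.1, 0.7, -0.7]
grip_width: 0.0566
```

Run:
```python
from h import *
o=get_obs();iw=camera_info('wrist');im,d=camera('wrist')
print(o['time'],o['position'],o['joint_velocities'].round(3),o['ft_force'])
b=bev(iw,im,.027,.57,.70,-.10,.15,3000);save('bevF',b)
```

```text
12.4 [ 0.62166785 -0.05609032  0.16625128] [ 0.011 -0.003 -0.003 -0.002 -0.001  0.   ] [-0.08620086  0.69808583 -0.65499769]
```

View pics/bevF.png

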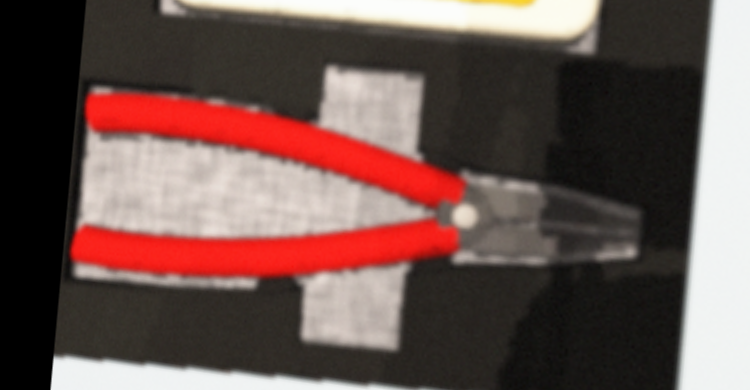

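```bash
python3 -c "
from rig import *
print(hand_in())"
```

```text
the job is handed in; nothing more can be done
None
```

I put the left-hand pliers in their pocket, jaws in the narrow end, pressed them flat and drew clear. I handed the job in at about 12.5 s of the 43 s allowed. These were the farther of the two pliers, at about 0.57 m from the base against 0.33 m.

**Seating:** I pushed until the wrist force reached about 20 N and the tool stopped going down. The small tilt the pliers had in the hand went to about 0° at that point. After release their top stood at about 30.0 mm all along the grips, which is the height expected when fully home (17 mm floor plus 13 mm tool).

**Position:** The last rectified picture shows the outline inside the pocket. The grip ends sit close to the wide end wall, and the side gaps look about even. I judged the position in plan from the pictures only. The pocket leaves only 2.5 to 3.5 mm of play, so the centre should be within the 5 mm limit.

**Bystanders and hand:** In the second top view the jar and the tape measure look unmoved. The gripper was empty, about 0.17 m above the bench and touching nothing.

**Disagreement:** The top and wrist cameras differed by about 3.5 mm on where the foam lies along the tool. I used the wrist camera, comparing pliers and pocket in the same picture, and they went in with no jamming.

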